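Sort out the mixed-up lamp parts

ROBOT

A 6-joint arm with a two-finger parallel gripper is mounted at the origin on the work surface. World frame = base frame: x ahead of the robot, y to its left, z up, the work surface at z = 0. Lengths are in mm, angles in degrees, forces in N, time in s.
With the tool pointing down it reaches from about 350 to 850 mm from the base axis. Payload 8.1 kg.
Tool frame: the origin (TCP) lies between the finger pads; the fingertips stand 22 mm ahead of it and the grasp point (between the pads) lies 3 mm ahead of it; z points along the fingers, y is the line along which they close (so a half turn about z gives the same grasp; the last joint's range is limited). The gripper opens to 85 mm and grips with 20 to 120 N. Pads are 22 mm wide; open, the fingers measure 114 mm over their backs; the gripper's body (76 mm by 85 mm) begins 54 mm behind the grasp point. The pads swing forward as they close: fully open they stand 13 mm farther back than shut.
Start: joints at [67.93, 7.471, 85.268, -0, 87.261, -4.893], TCP at [177.176, 573.249, 218.092] pointing down, gripper open.
Joint ranges: [-169.43, 169.43], [-51.17, 129.36], [1.28, 143.12], [-76.62, 256.62], [0, 156.53], [-152.29, 152.29]. Speed limits (degrees/s): [136.94, 136.94, 159.86, 180, 180, 180].

INTERFACE

Orientations are given as [roll, pitch, yaw] about the fixed x, y, z axes, in that order (R = Rz(yaw) Ry(pitch) Rx(roll)).
In Python, from bench import r, vision gives the robot as it stands.
- The arm moves only by the tool step_arm, never from a script. Its argument "targets" is a list that holds one entry, the list of rows, each a list of 6 numbers: the shift along the world's x, y, z in mm, then the turn, a rotation vector about the world's x, y, z in rad. In form: [[[x, y, z, rx, ry, rz], ...]]. A call has 1 to 12 rows; each row is the pose to reach, as a shift and turn from the pose commanded when the call began; what a row does not reach only later rows make up. A row lasts 1/12 s, in which the tool goes at most 41.7 mm and 7.16 degrees, less where a joint would pass 70% of its speed; a pose out of reach is approached as far as the arm can. A call with a gripper value outside its range is refused whole. "fingers" is the gripper's target within -1 to 1 (shut at 1, half-way at 0, fully open at -1), set as the call begins (left out, the last holds). The fingers move at their own pace and stop on an object; "newtons" is the grip in N (left out, the last holds). Time passes only in rows, so rows that repeat a pose let the fingers close. It gives the time, the measured TCP pose, the force, the opening and the grip force at its end, in the units of the state.
- r.sense(): the state, without advancing time (a new reading comes with each control period).
- vision.snapshot(name): name is "scene" or "top" or "wrist"; returns a dict with "img" (384x512x3 uint8, blue, green, red), "mtx" (3x3 intrinsics, pixels), "eye" and "attitude" of the camera in the world. Camera axes: x right, y up, looking along -z (the intrinsics and any distortion apply to the point x, -y, -z); pixel columns grow to the right and rows downward; lengths in mm; the calibration is good to about 2 mm. A picture is of the moment at which its call begins. There is no depth.
- r.hand_in(): hands the job in; it is judged then, once.
The state is a dict: "time": time; "joint_pos": joint angles; "qd": joint speeds; "joint_efforts": joint torques, N m; "tool_pos": TCP position; "tcp_rot": TCP orientation; "ft_force": force on the tool from outside, world axes, zero at the start; "wrist_torque": the same for the moment, N m; "finger_gap": finger opening in mm; "grip_force": force on a finger pad.
Only numpy, scipy, OpenCV 4.12 (cv2) and the standard library are available. Lean on these libraries where they do the work, as an engineer would, in place of code of your own. Each camera call takes 0.05 s, during which the arm holds its last target. There are 200 camera calls.

TASK

The three loose white lamp parts have got into one another's trays. Put each one upright in the middle of the tray whose sample, fixed on the dark block at its far end, has the same shape, parking one in the tray without a sample while you make room, so that this spare tray is empty again at the end. Set the parts down rather than drop them, never put one on the bare bench, and leave the bottle and the jar where they are.

Things in the scene. Friction and masses are not known exactly. Their poses are not given: they have to be found in the camera images.
- rose: loose white plastic ceiling rose: a round skirt 58 in diameter and 22 high, a cone narrowing up to 31 high, and above it a neck 30 in diameter that ends 62 above the underside; about 80 g. Origin: centre of the underside, z up along the neck. Gripped by the neck, 46 above the underside. It starts in the wrong tray, within about 10 of the middle. Lengths in mm
- block: loose white plastic terminal housing: a rectangular block 58 (its x) by 40 (its y) by 50 high with three dark screw dots along its x on top; about 120 g. Origin: centre of the underside, z up. Gripped across its 40 sides, 32 above the underside. It starts in the wrong tray, within about 10 of the middle and turned up to 0.5 rad from the tray. Lengths in mm
- holder: loose white plastic lamp holder: an upright tube 34 in diameter, 70 high in all, on a foot flange 44 in diameter and 12 high, with a dark dot on its top; about 90 g. Origin: centre of the underside, z up. Gripped by the tube, 48 above the underside. It starts in the wrong tray, within about 10 of the middle. Lengths in mm
- rose_tray: tray for the ceiling rose: fixed card tray, dark wooden edges. Origin: middle of its square nest, at bench level; x to its far end. Nest 88 x 88 inside, 96 outside; floor 8, walls 14 above the bench. End block x +48 to +124, 96 wide, 14 high; fixed upright on it at x +92, y 0: a white full-size sample of the ceiling rose (top 76 above the bench). Lengths in mm
- block_tray: tray for the terminal housing: fixed card tray, dark wooden edges. Origin: middle of its square nest, at bench level; x to its far end. Nest 88 x 88 inside, 96 outside; floor 8, walls 14 above the bench. End block x +48 to +124, 96 wide, 14 high; fixed upright on it at x +92, y 0: a white full-size sample of the terminal housing (its 58 side along the tray, top 64 above the bench). Lengths in mm
- holder_tray: tray for the lamp holder: fixed card tray, dark wooden edges. Origin: middle of its square nest, at bench level; x to its far end. Nest 88 x 88 inside, 96 outside; floor 8, walls 14 above the bench. End block x +48 to +124, 96 wide, 14 high; fixed upright on it at x +92, y 0: a white full-size sample of the lamp holder (top 84 above the bench). Lengths in mm
- spare_tray: spare tray, empty and with no sample on its end block: fixed card tray, dark wooden edges. Origin: middle of its square nest, at bench level; x to its far end. Nest 88 x 88 inside, 96 outside; floor 8, walls 14 above the bench. End block x +48 to +124, 96 wide, 14 high. Lengths in mm
- bottle: bystander: green glass bottle, 64 in diameter, 190 high, standing loose on the bench to the left of the trays; origin centre of its underside. Leave alone. Lengths in mm
- jar: bystander: clear glass jar with a white lid, 68 in diameter, 80 high, standing loose on the bench to the right of the trays; origin centre of its underside. Leave alone. Lengths in mm
Things that resemble listed ones, but are neither listed nor needed, are in the scene too. Leave any brown look-alike of the rose alone.

How it is judged (in metres and radians):
On the way, in this order (a step that is already met when the one before it is completed fails the run):
1. one of the three parts has been parked, standing and released, in the spare tray (((horizontal distance between rose and spare_tray below 0.03 m and z of rose in the frame of spare_tray between 0.005 and 0.011 m and angle between rose's own z axis and vertical below 0.1 rad and linear speed of rose below 0.02 m/s and angular speed of rose below 0.2 rad/s and contact force between rose and the fingers below 0.05 N) or (horizontal distance between block and spare_tray below 0.03 m and z of block in the frame of spare_tray between 0.005 and 0.011 m and angle between block's own z axis and vertical below 0.1 rad and linear speed of block below 0.02 m/s and angular speed of block below 0.2 rad/s and contact force between block and the fingers below 0.05 N) or (horizontal distance between holder and spare_tray below 0.03 m and z of holder in the frame of spare_tray between 0.005 and 0.011 m and angle between holder's own z axis and vertical below 0.1 rad and linear speed of holder below 0.02 m/s and angular speed of holder below 0.2 rad/s and contact force between holder and the fingers below 0.05 N))), for 0.2 s.
2. each part stands in the tray with its own sample (horizontal distance between rose and rose_tray below 0.015 m and z of rose in the frame of rose_tray between 0.005 and 0.011 m and angle between each of rose, block, holder's own z axis and vertical below 0.1 rad and linear speed of each of rose, block, holder below 0.02 m/s and angular speed of each of rose, block, holder below 0.2 rad/s and contact force between each of rose, block, holder and the fingers below 0.05 N and horizontal distance between block and block_tray below 0.015 m and z of block in the frame of block_tray between 0.005 and 0.011 m and horizontal distance between holder and holder_tray below 0.015 m and z of holder in the frame of holder_tray between 0.005 and 0.011 m), for 0.2 s.
At the end, for the whole second after the job is handed in: rose, terminal housing and lamp holder each stand in the tray with their own sample: centre within 15 mm of the nest's middle, underside on the tray floor (8 mm above the bench, within 3 mm), upright within 0.1 rad, at rest and released; so the spare tray is empty (all of step 2); the robot touches nothing.
It fails at once if a part is put on the bare bench (height (world z) of any of rose, block, holder below 0.004 m).
It fails at once if a part is dropped (falls faster than 0.7 m/s, some 25 mm, out of the fingers) ((linear speed of rose above 0.7 m/s and contact force between rose and the fingers below 0.05 N) or (linear speed of block above 0.7 m/s and contact force between block and the fingers below 0.05 N) or (linear speed of holder above 0.7 m/s and contact force between holder and the fingers below 0.05 N)).
It fails at once if the bottle or the jar is moved by more than 20 mm (distance of any of bottle, jar from where it was at the start of the episode above 0.02 m).
It also fails if it takes over 112 s, if anything falls off the work surface, if the arm or the gripper's body presses on something with over 40 N, if the wrist force passes 120 N, or if a joint passes its speed limit or range.

## Working session

There is one attempt and no reset: what is moved stays moved. The work goes in short steps, Python scripts to look and compute and a tool call to move; the robot and the scene stay as the last step left them, time stands still between calls to the robot, and variables do not carry over. Pictures are saved under pics/ and viewed, at most 14 in all, crops included, and the job is handed in when it is done.

Besides the shell and the picture viewer there is one more tool, called as name(argument=value, ...), one argument or row to a line, values as JSON. step_arm: Moves the arm, as the interface text tells. Its arguments: {"type":"object","properties":{"targets":{"type":"array"},"fingers":{"type":"number"},"newtons":{"type":"number"}},"required":["targets"]}

```bash
mkdir -p pics; python3 - <<'E'
from bench import r, vision
import cv2,pickle
for n in("top","scene"):
    s=vision.snapshot(n); cv2.imwrite(f"pics/{n}0.png",cv2.resize(s["img"],(800,600))); pickle.dump(s,open(f"{n}0.pkl","wb"))
    print(n,s["mtx"],s["eye"],s["attitude"],[k for k in s])
print(r.sense())
E
```

```text
top [[355.11175913   0.         250.69207002]
 [  0.         355.11175913 189.81041652]
 [  0.           0.           1.        ]] [ 275.6786005    13.03543918 1216.53091106] [  9.54212546  -1.6150577  -88.6950934 ] ['img', 'mtx', 'eye', 'attitude']
scene [[389.86069304   0.         251.74074922]
 [  0.         389.86069304 186.50081828]
 [  0.           0.           1.        ]] [ 954.87381944 -426.80308201  855.27089762] [38.9919425 -0.5551859 48.3832236] ['img', 'mtx', 'eye', 'attitude']
{'time': 0.1, 'joint_pos': array([ 6.79279851e+01,  7.51147258e+00,  8.53253960e+01, -1.45834290e-03,
        8.72612330e+01, -4.89301196e+00]), 'qd': array([ 0.01150686, -0.15749774, -0.19887264,  0.00952766, -0.03121425,
       -0.04805688]), 'joint_efforts': array([ 2.03192001e-03, -5.70956540e+01, -5.01939332e+01, -8.37437938e-05,
        8.32782331e-03, -2.68532929e-06]), 'tool_pos': array([177.00077059, 572.73922779, 217.11955667]), 'tcp_rot': array([-1.79902132e+02, -6.91636565e-03,  1.62821062e+02]), 'ft_force': array([-0.38794318, -0.17773724,  0.59705234]), 'wrist_torque': array([0.01136256, 0.04776547, 0.00387832]), 'grip_force': 0.0, 'finger_gap': 85.62252932242133}
```

View pics/top0.png

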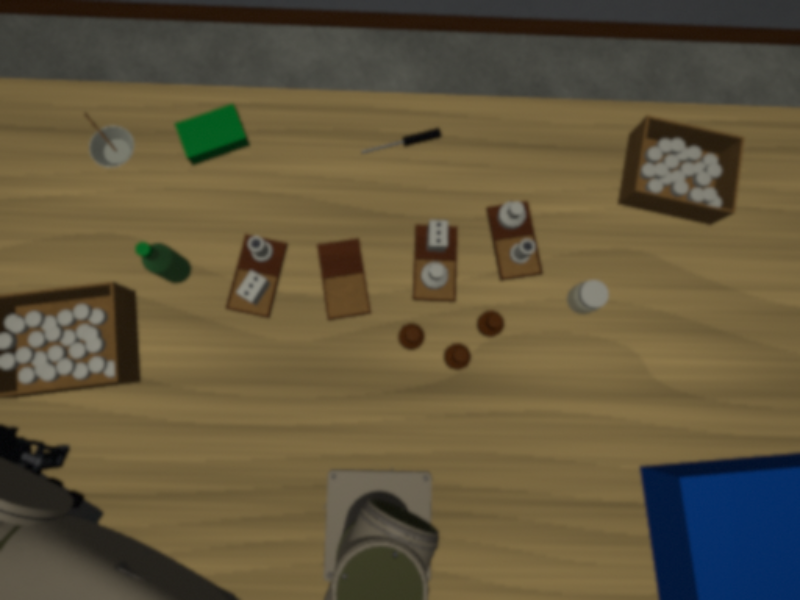

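View pics/scene0.png

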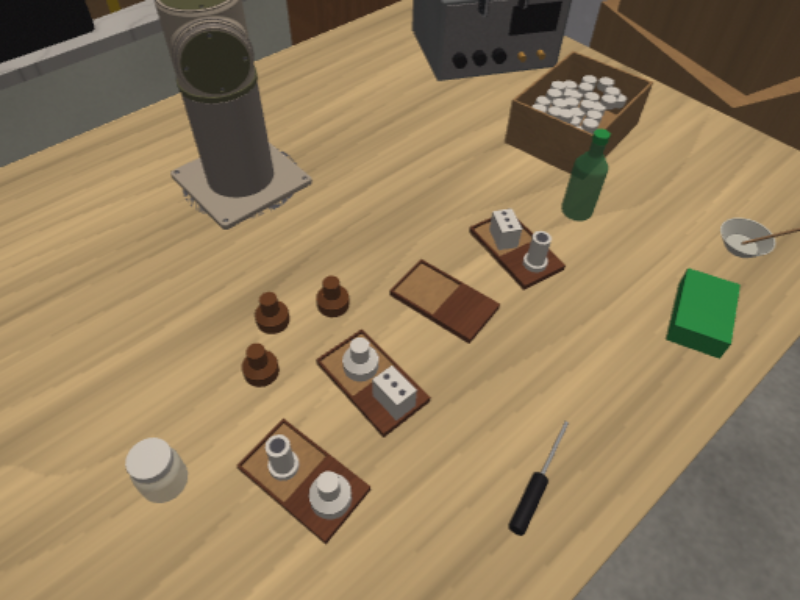

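The top view (800x600) shows four trays. From left to right:
- **Holder tray:** the sample is at (259,246) and the block sits in the nest at (252,286).
- **Spare tray:** empty, nest at about (345,298).
- **Block tray:** the rose is in it at (434,274).
- **Rose tray:** the holder is in it at (522,250).

The bottle is at (165,262), the jar at (590,295), and the brown look-alikes are near the robot. The scene view agrees.

```bash
cat > h.py <<'E'
import numpy as np, pickle, cv2
from scipy.spatial.transform import Rotation as R
def rot(s): return R.from_euler('xyz',s["attitude"],degrees=True).as_matrix()
def ray(s,uv,z):
    u=np.atleast_2d(np.array(uv,float)); k=s["mtx"]
    d=np.c_[(u[:,0]-k[0,2])/k[0,0],-(u[:,1]-k[1,2])/k[1,1],-np.ones(len(u))]@rot(s).T
    e=np.array(s["eye"]); return e+d*((z-e[2])/d[:,2])[:,None]
def proj(s,p):
    c=(np.atleast_2d(p)-s["eye"])@rot(s); k=s["mtx"]
    return np.c_[k[0,0]*c[:,0]/-c[:,2]+k[0,2], k[1,1]*c[:,1]/c[:,2]+k[1,2]]
def load(n): return pickle.load(open(n+".pkl","rb"))
E
python3 - <<'E'
from h import *
np.set_printoptions(precision=1,suppress=True)
T=dict(holder=[(247,234),(288,243),(269,317),(227,309)],spare=[(318,243),(359,239),(370,313),(328,320)],block=[(415,226),(458,225),(456,301),(413,300)],rose=[(487,207),(528,201),(542,273),(500,280)])
s=load("top0"); S=load("scene0")
for n,c in T.items():
    p=ray(s,np.array(c)*.64,14)[:,:2]
    f=(p[0]+p[1])/2;b=(p[2]+p[3])/2;x=(f-b);L=np.hypot(*x);x/=L
    m=(f+b)/2-38*x
    print(n,"nest",m,"yaw",np.degrees(np.arctan2(x[1],x[0])),"len",L,"w",np.hypot(*(p[0]-p[1])),np.hypot(*(p[2]-p[3])),"scene px",proj(S,[*m,8])[0]/.64)
for n,c,z in[("bottlecap",(143,249),190),("jarlid",(594,293),80),("block",(252,286),58),("rose",(436,271),70),("holder",(527,245),78)]:
    p=ray(s,np.array(c)*.64,z)[0];print(n,p,"scene",proj(S,p)[0]/.64)
w=s=None
from bench import vision
w=vision.snapshot("wrist");print(w["eye"],w["attitude"],w["mtx"])
E
```

```text
holder nest [480.6 286.1] yaw -10.814933718186822 len 171.09340568783045 w 93.51904678884698 92.92679494047255 scene px [501.5 235.1]
spare nest [479.1  84. ] yaw 9.873570954832818 len 171.5126096539258 w 91.6019242800516 92.57042716460788 scene px [425.4 287.7]
block nest [ 520.1 -111.5] yaw -0.9461904971778842 len 171.25006973720664 w 97.19679714537597 94.86867541193062 scene px [355.8 363.3]
rose nest [ 578.2 -295.5] yaw 9.55968689928621 len 169.96303280078342 w 95.63424697588525 96.2355036836542 scene px [283.7 459.6]
bottlecap [526.7 457.6 190. ] scene [600.2 132.6]
jarlid [ 486.8 -439.7   80. ] scene [148.1 456.3]
block [485.7 280.1  58. ] scene [505.4 219.3]
rose [ 526.7 -107.4   70. ] scene [359.  343.1]
holder [ 587.1 -300.3   78. ] scene [277.8 445.1]
[106.6 594.7 372.7] [-16.8   0.   72.9] [[325.7   0.  249.3]
 [  0.  325.7 194.4]
 [  0.    0.    1. ]]
```

step_arm(
  targets=[
    [[30,-28,10,0,0,-0.03],[60,-57,20,0,0,-0.06],[90,-86,30,0,0,-0.1],[120,-114,40,0,0,-0.13],[148,-142,43,0,0,-0.17],[175,-170,43,0,0,-0.2],[203,-198,43,0,0,-0.24],[230,-225,43,0,0,-0.28],[258,-250,43,0,0,-0.31],[285,-272,43,0,0,-0.35],[303,-288,43,0,0,-0.35],[303,-288,43,0,0,-0.35]],
  ],
  fingers=-1,
  newtons=40,
)

```text
time: 1.15
tool_pos: [483.0, 281.6, 260.5]
tcp_rot: [-179.9, 0.1, 142.5]
ft_force: [-0.4, 0.9, 0.9]
finger_gap: 85.5
grip_force: 0.0
```

```bash
cat > snap.py <<'E'
import sys; from h import *
from bench import r, vision
n=sys.argv[1]; s=vision.snapshot("wrist"); pickle.dump(s,open(n+".pkl","wb"))
cv2.imwrite(f"pics/{n}.png",cv2.resize(s["img"],(800,600),interpolation=cv2.INTER_CUBIC))
q=r.sense();print(q["time"],q["tool_pos"],q["tcp_rot"],s["eye"],s["attitude"])
E
python3 snap.py w1
```

```text
1.2 [481.47534924 283.28315615 260.46304926] [-1.79939889e+02 -1.01212316e-02  1.42559272e+02] [424.33669737 326.46288193 415.91965889] [-1.68542703e+01 -3.00662927e-02  5.25431866e+01]
```

View pics/w1.png

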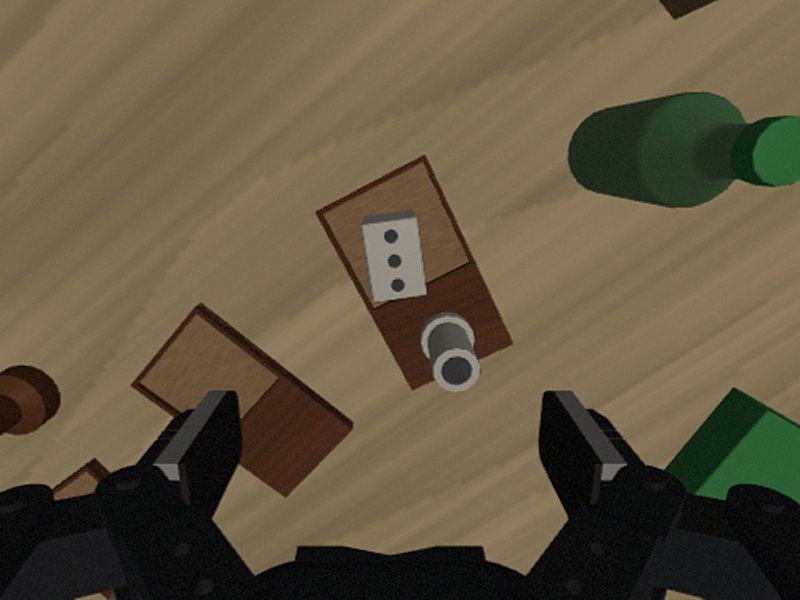

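The wrist view shows the block's top face with corners (362,225), (416,218), (426,294), (374,301). The holder tray outline is (317,212), (425,156), (513,343), (412,389). The spare tray outline is (200,305), (132,384), (286,496), (352,425).

```bash
cat >> h.py <<'E'
def tray(s,c,z=14):  # order: far1,far2,near2,near1 (800x600 px)
    p=ray(s,np.array(c)*.64,z)[:,:2];f=(p[0]+p[1])/2;b=(p[2]+p[3])/2;x=f-b;L=np.hypot(*x);x/=L
    print("nest",((f+b)/2-38*x).round(1),"yaw",np.degrees(np.arctan2(x[1],x[0])).round(1),"len",L.round(1),"w",[np.hypot(*(p[i]-p[i+1])).round(1) for i in(0,2)])
E
python3 - <<'E'
from h import *
s=load("w1")
tray(s,[(513,343),(412,389),(317,212),(425,156)])
tray(s,[(286,496),(352,425),(200,305),(132,384)])
p=ray(s,np.array([(362,225),(416,218),(426,294),(374,301)])*.64,58)[:,:2]
e=np.roll(p,-1,0)-p
print(p.round(1),p.mean(0),np.hypot(*e.T),np.degrees(np.arctan2(e[:,1],e[:,0])))
d=ray(s,np.array([(391,236),(394,261),(398,285)])*.64,58);print(d)
E
```

```text
nest [482.2 290.4] yaw -10.7 len 170.4 w [np.float64(95.0), np.float64(93.6)]
nest [480.4  87.8] yaw 10.4 len 168.5 w [np.float64(97.6), np.float64(97.8)]
[[453.  280.5]
 [472.1 313.5]
 [520.9 286.3]
 [502.  252.9]] [486.96073388 283.28574001] [38.1461141  55.8032016  38.41243142 56.21592423] [  59.89671376  -29.06919436 -119.48142787  150.6540528 ]
[[471.49217732 291.89786056  58.        ]
 [487.09356028 282.6727599   58.        ]
 [502.99816947 274.20721347  58.        ]]
```

step_arm(
  targets=[
    [[4,-1,-35,0,0,0.06],[7,-2,-70,0,0,0.13],[7,-2,-105,0,0,0.13],[7,-2,-140,0,0,0.13],[7,-2,-170,0,0,0.13],[7,-2,-195,0,0,0.13],[7,-2,-210,0,0,0.13],[7,-2,-217,0,0,0.13],[7,-2,-217,0,0,0.13],[7,-2,-217,0,0,0.13],[7,-2,-217,0,0,0.13]],
  ],
)

```text
time: 2.12
tool_pos: [488.2, 284.2, 45.9]
tcp_rot: [179.9, 0.1, 150.2]
ft_force: [0.1, 1.2, 0.1]
finger_gap: 85.5
grip_force: 0.0
```

step_arm(
  targets=[
    [[0,0,0,0,0,0],[0,0,0,0,0,0],[0,0,0,0,0,0],[0,0,0,0,0,0],[0,0,0,0,0,0],[0,0,0,0,0,0],[0,0,0,0,0,0],[0,0,0,0,0,0]],
  ],
  fingers=1,
  newtons=40,
)

```text
time: 2.78
tool_pos: [487.8, 283.4, 44.9]
tcp_rot: [179.9, 0.0, 150.2]
ft_force: [-0.4, -1.1, 7.0]
finger_gap: 0.1
grip_force: 3.1
```

```bash
python3 snap.py w2; python3 - <<'E'
from bench import vision;import cv2,pickle
s=vision.snapshot("scene");pickle.dump(s,open("scene1.pkl","wb"));cv2.imwrite("pics/sc1.png",cv2.resize(s["img"][80:230,230:430],(800,600)))
E
```

```text
2.8333 [487.78839551 283.41187966  44.8655188 ] [1.79944179e+02 4.73673212e-02 1.50213789e+02] [423.51420712 319.74346022 200.38569556] [-16.84107619  -0.14565676  60.25162951]
```

View pics/w2.png

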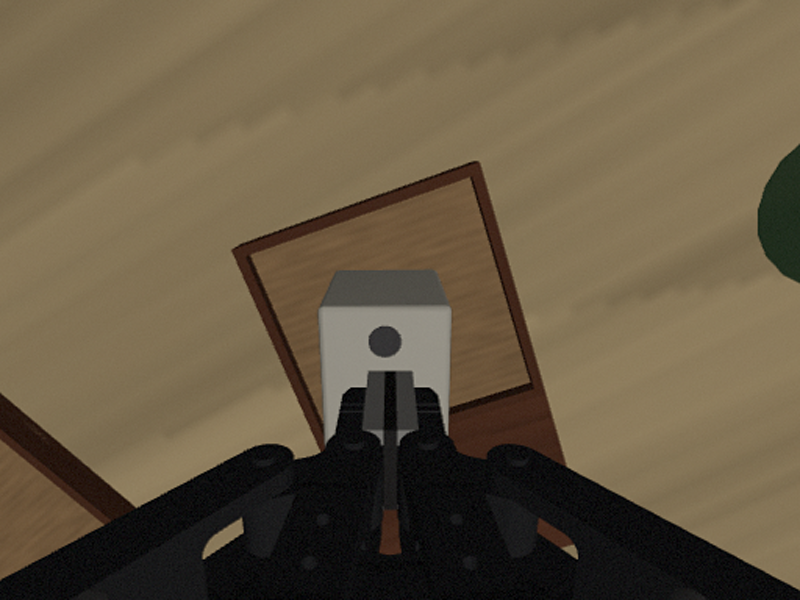

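View pics/sc1.png

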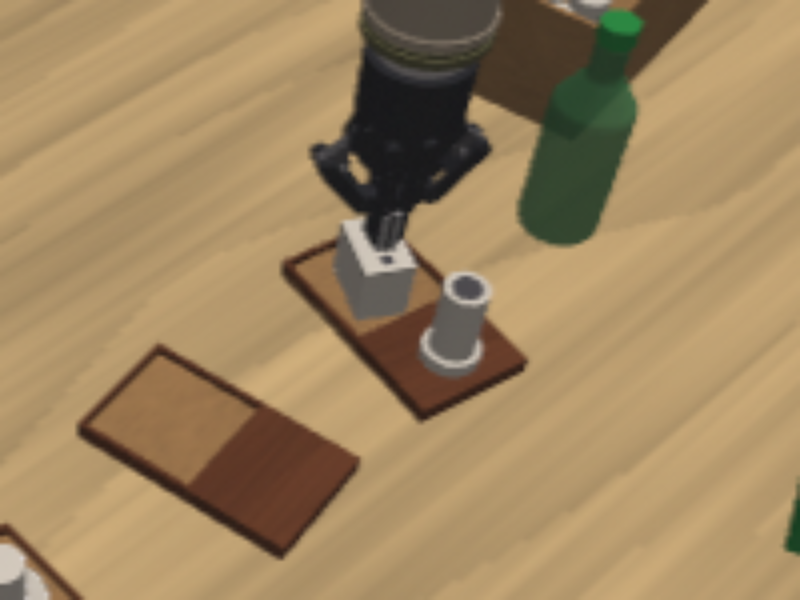

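The fingers shut on top of the block with gap 0.1, which doesn't fit a fingertip at z≈23. I'll check the reported heights against the picture: tray corners (234,250), (478,163); block top edge (320,308), (450,308).

```bash
python3 - <<'E'
from h import *
from bench import r
np.set_printoptions(precision=1,suppress=True)
s=load("w2");q=r.sense();print(q["joint_pos"],q["tool_pos"],q["ft_force"],q["grip_force"])
p=ray(s,np.array([(234,250),(478,163)])*.64,14);print("tray w@14",np.hypot(*(p[0]-p[1])[:2]),p)
for z in(58,40,30,20):
    a=ray(s,np.array([(320,308),(450,308)])*.64,z);print(z,np.hypot(*(a[0]-a[1])[:2]),a.mean(0))
# base edge of block near face on floor: bottom of side face (336,271),(436,271)
a=ray(s,np.array([(336,271),(436,271)])*.64,8);print("base",np.hypot(*(a[0]-a[1])[:2]),a.mean(0))
t=q["tool_pos"];M=R.from_euler('xyz',q["tcp_rot"],degrees=True).as_matrix()
for d in(0,3,22,-13):print("tip",d,proj(s,t+M@[0,0,d])/.64)
# corners in w1 relative heights
w=load("w1")
for z in(14,0,-20):
  p=ray(w,np.array([(317,212),(425,156),(513,343),(412,389)])*.64,z)[:,:2];print(z,np.hypot(*(p[0]-p[1])),np.hypot(*(p[1]-p[2])))
# fk-free check: scene triangulation of gripper tip
S=load("scene1");print("tip in scene crop",[(proj(S,t+M@[0,0,d])[0]-[230,80])*4 for d in(-13,0,22)])
E
```

```text
[ 25.   10.6 100.7  -0.   68.7 -35.3] [487.8 283.4  44.9] [-0.6 -1.1  5.8] 2.988387756049633
tray w@14 94.15249085069138 [[426.1 252.5  14. ]
 [443.2 345.1  14. ]]
58 38.09675635598723 [461.6 296.9  58. ]
40 42.91284136869133 [466.4 294.   40. ]
30 45.58844415352692 [469.1 292.4  30. ]
20 48.264046938362526 [471.8 290.8  20. ]
base 38.74164191187183 [462.1 296.7   8. ]
tip 0 [[389.4 380.3]]
tip 3 [[389.4 376.5]]
tip 22 [[389.3 355. ]]
tip -13 [[389.4 398.5]]
14 93.64123917085519 170.38911647498276
0 96.90302873350157 176.324251962592
-20 101.56272810871079 184.80301694489089
tip in scene crop [array([378.9, 241. ]), array([376.2, 253.8]), array([371.7, 274.9])]
```

```bash
python3 - <<'E'
from h import *
np.set_printoptions(precision=0,suppress=True)
for n,t,e,half in(("w1",[481.5,283.3,260.5],[-179.94,0,142.56],42.7),("w2",[487.8,283.4,44.9],[179.94,0,150.2],0)):
    s=load(n);M=R.from_euler('xyz',e,degrees=True).as_matrix()
    for d in(22,9,0,-13,-20): print(n,d,[ (proj(s,np.array(t)+M@[x,y,d])[0]/.64) for x in(11,-11) for y in(half,-half)])
s=load("w2");t=[487.8,283.4,44.9]
E
```

```text
w1 22 [array([506., 321.]), array([275., 322.]), array([503., 376.]), array([278., 376.])]
w1 9 [array([515., 334.]), array([266., 334.]), array([510., 392.]), array([271., 392.])]
w1 0 [array([521., 343.]), array([260., 343.]), array([517., 404.]), array([265., 404.])]
w1 -13 [array([532., 359.]), array([250., 359.]), array([526., 424.]), array([255., 424.])]
w1 -20 [array([539., 368.]), array([243., 369.]), array([532., 436.]), array([249., 436.])]
w2 22 [array([389., 327.]), array([389., 327.]), array([389., 382.]), array([389., 382.])]
w2 9 [array([389., 340.]), array([389., 340.]), array([389., 398.]), array([389., 398.])]
w2 0 [array([389., 350.]), array([389., 350.]), array([389., 410.]), array([389., 410.])]
w2 -13 [array([389., 366.]), array([389., 366.]), array([389., 430.]), array([389., 430.])]
w2 -20 [array([389., 376.]), array([389., 376.]), array([389., 442.]), array([389., 442.])]
```

The shut fingertips rest on the block top (z 58) with the TCP reading 44.9, and both wrist pictures agree. So the tips really sit about 35 mm behind where the tool description puts them, and I need to go about 35 mm lower for each grasp. I'll lift, open, descend and check.

step_arm(
  targets=[
    [[0,0,20,0,0,0],[0,0,40,0,0,0],[0,0,40,0,0,0]],
  ],
)

```text
time: 3.13
tool_pos: [489.4, 284.3, 88.1]
tcp_rot: [179.7, 0.2, 150.2]
ft_force: [1.8, 0.0, 1.7]
finger_gap: 0.0
grip_force: 0.0
```

step_arm(
  targets=[
    [[0,0,0,0,0,0],[0,0,0,0,0,0],[0,0,0,0,0,0],[0,0,0,0,0,0],[0,0,0,0,0,0],[0,0,0,0,0,0],[0,0,0,0,0,0],[0,0,0,0,0,0]],
  ],
  fingers=-1,
)

```text
time: 3.8
tool_pos: [487.1, 283.2, 83.9]
tcp_rot: [-180.0, -0.0, 150.2]
ft_force: [-0.3, -0.5, 0.6]
finger_gap: 85.1
grip_force: 0.0
```

step_arm(
  targets=[
    [[0,0,-20,0,0,0],[0,0,-40,0,0,0],[0,0,-55,0,0,0],[0,0,-66,0,0,0],[0,0,-74,0,0,0],[0,0,-76,0,0,0],[0,0,-76,0,0,0],[0,0,-76,0,0,0]],
  ],
)

```text
time: 4.47
tool_pos: [487.8, 283.5, 8.9]
tcp_rot: [180.0, 0.0, 150.2]
ft_force: [0.5, -0.3, 1.3]
finger_gap: 85.4
grip_force: 0.0
```

step_arm(
  targets=[
    [[0,0,0,0,0,0],[0,0,0,0,0,0],[0,0,0,0,0,0],[0,0,0,0,0,0],[0,0,0,0,0,0],[0,0,0,0,0,0],[0,0,0,0,0,0],[0,0,0,0,0,0]],
  ],
  fingers=1,
  newtons=40,
)

```text
time: 5.13
tool_pos: [487.7, 283.5, 8.7]
tcp_rot: [180.0, 0.0, 150.2]
ft_force: [-1.1, -0.8, 5.8]
finger_gap: 39.6
grip_force: 41.7
```

step_arm(
  targets=[
    [[0,0,10,0,0,0],[0,0,35,0,0,0],[0,0,60,0,0,0],[-2,-30,70,0,0,0],[-3,-65,70,0,0,0],[-4,-100,70,0,0,0],[-5,-135,70,0,0,0],[-6,-165,70,0,0,0],[-7,-188,70,0,0,0],[-7,-197,70,0,0,0],[-7,-197,70,0,0,0],[-7,-197,70,0,0,0]],
  ],
)

```text
time: 6.13
tool_pos: [480.1, 86.4, 78.2]
tcp_rot: [180.0, -0.0, 150.1]
ft_force: [-0.3, 0.3, -1.0]
finger_gap: 39.7
grip_force: 41.2
```

```bash
python3 snap.py w3
```

```text
6.1833 [480.18060661  86.95457889  78.19921697] [ 1.79973138e+02 -1.77869689e-02  1.50204560e+02] [416.09043788 122.77746341 233.8103931 ] [-16.7733829   -0.11021299  60.18000862]
```

View pics/w3.png

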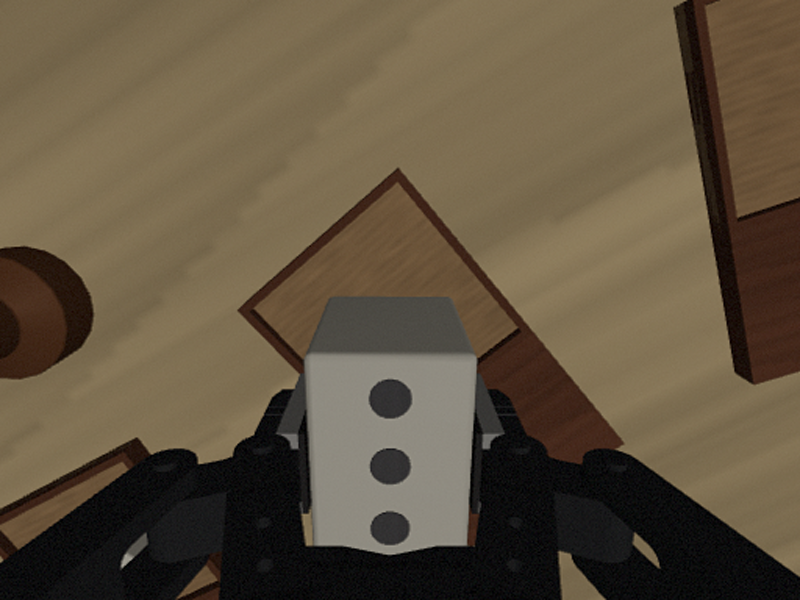

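The block is held upright and square over the spare tray. Its middle dot is at (390,466), and the tray's near corners are at (398,170) and (240,310).

```bash
python3 - <<'E'
from h import *
s=load("w3");print(ray(s,np.array([(390,466),(390,398),(390,528)])*.64,128))
p=ray(s,np.array([(398,170),(240,310)])*.64,14)[:,:2];d=p[0]-p[1];L=np.hypot(*d);d/=L;x=np.array([d[1],-d[0]]);print(L,p.mean(0)+48*x, np.degrees(np.arctan2(x[1],x[0])))
E
```

```text
[[479.24864489  86.94733807 128.        ]
 [463.5674168   95.92954572 128.        ]
 [494.81568144  78.03053934 128.        ]]
93.9631408716528 [480.92275369  85.25709676] 10.908368467414187
```

step_arm(
  targets=[
    [[0,0,-18,0,0,0],[0,0,-36,0,0,0],[0,0,-50,0,0,0],[0,0,-60,0,0,0],[0,0,-66,0,0,0],[0,0,-69,0,0,0],[0,0,-70,0,0,0],[0,0,-70,0,0,0],[0,0,-70,0,0,0]],
  ],
)

```text
time: 6.93
tool_pos: [480.9, 86.7, 8.8]
tcp_rot: [180.0, 0.1, 150.2]
ft_force: [-0.7, -0.7, -2.0]
finger_gap: 39.8
grip_force: 41.3
```

step_arm(
  targets=[
    [[0,0,0,0,0,0],[0,0,0,0,0,0],[0,0,0,0,0,0],[0,0,0,0,0,0],[0,0,0,0,0,0],[0,0,0,0,0,0],[0,0,0,0,0,0],[0,0,0,0,0,0]],
  ],
  fingers=-1,
)

```text
time: 7.6
tool_pos: [480.2, 86.2, 8.1]
tcp_rot: [-180.0, 0.0, 150.2]
ft_force: [-0.2, -0.4, -0.5]
finger_gap: 85.3
grip_force: 0.0
```

step_arm(
  targets=[
    [[0,0,30,0,0,0],[0,0,65,0,0,0],[2,-10,105,0,0,0.04],[12,-40,130,0,0,0.1],[22,-75,150,0,0,0.16],[32,-112,165,0,0,0.22],[42,-150,172,0,0,0.28],[51,-188,172,0,0,0.34],[60,-226,172,0,0,0.4],[69,-264,172,0,0,0.46],[78,-302,172,0,0,0.5],[87,-340,172,0,0,0.5]],
  ],
)

```text
time: 8.6
tool_pos: [567.2, -255.8, 180.0]
tcp_rot: [180.0, 0.0, 179.0]
ft_force: [0.8, 0.2, 0.5]
finger_gap: 85.4
grip_force: 0.0
```

step_arm(
  targets=[
    [[6,-30,0,0,0,0],[8,-41,0,0,0,0],[8,-41,0,0,0,0],[8,-41,0,0,0,0],[8,-41,0,0,0,0]],
  ],
)

```text
time: 9.02
tool_pos: [575.1, -293.3, 179.9]
tcp_rot: [179.9, -0.0, 178.9]
ft_force: [-0.1, 0.3, -0.0]
finger_gap: 85.9
grip_force: 0.0
```

```bash
python3 snap.py w4
```

```text
9.0667 [ 575.20923604 -293.03928452  180.0667284 ] [ 1.79963833e+02 -1.40803642e-02  1.78944272e+02] [ 501.40674644 -291.95261832  335.46870662] [-1.67945171e+01 -8.43715352e-02  8.89527797e+01]
```

View pics/w4.png

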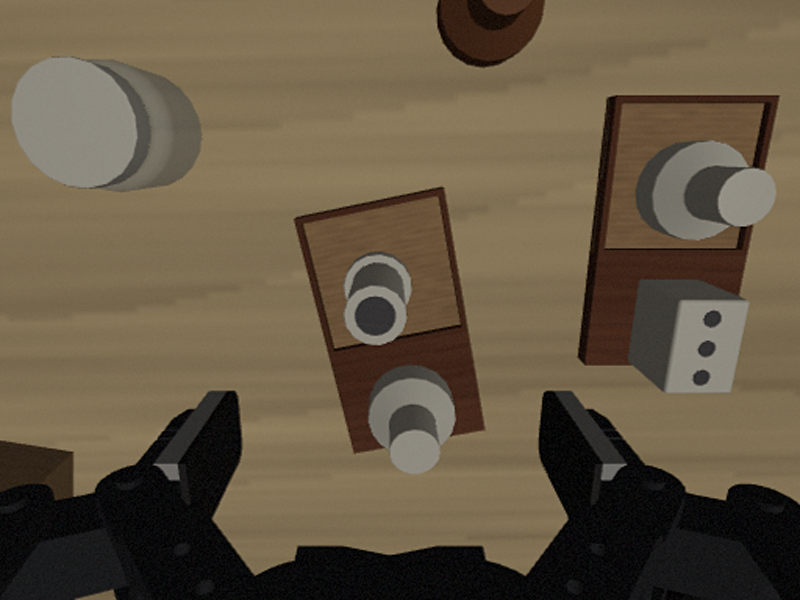

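The view shows the holder's top at (375,314). The rose tray corners are (295,219), (443,188), (484,431), (354,453). The rose's top is at (746,197), and the block tray's visible corners are (610,97), (778,97), (582,362).

```bash
python3 - <<'E'
from h import *
s=load("w4")
tray(s,[(484,431),(354,453),(295,219),(443,188)])
print("holder",ray(s,np.array([(375,314)])*.64,78),"rose",ray(s,np.array([(746,197)])*.64,70), "rose skirt",ray(s,np.array([(694,192)])*.64,24))
p=ray(s,np.array([(610,97),(778,97),(580,362)])*.64,14)[:,:2];print(p);x=p[2]-p[0];L=np.hypot(*x);x/=L;d=p[1]-p[0]
print(L,np.hypot(*d),(p[0]+p[1])/2+48*x,np.degrees(np.arctan2(x[1],x[0])))
E
```

```text
nest [ 580.5 -296.6] yaw 10.3 len 172.4 w [np.float64(94.9), np.float64(94.3)]
holder [[ 584.6754963  -300.81155542   78.        ]] rose [[ 527.77672167 -109.14757095   70.        ]] rose skirt [[ 528.81315479 -109.24528409   24.        ]]
[[ 473.88559944 -161.28283474]
 [ 475.67969969  -62.39362952]
 [ 642.48907208 -163.77114898]]
168.62183338914295 98.90547863526068 [ 522.77742298 -112.54655727] -0.8455315422545808
```

step_arm(
  targets=[
    [[4,-3,-35,0,0,0],[9,-7,-70,0,0,0],[9,-7,-100,0,0,0],[9,-7,-125,0,0,0],[9,-7,-143,0,0,0],[9,-7,-152,0,0,0],[9,-7,-156,0,0,0],[9,-7,-156,0,0,0],[9,-7,-156,0,0,0]],
  ],
)

```text
time: 9.82
tool_pos: [585.3, -301.8, 25.8]
tcp_rot: [-179.9, 0.1, 178.9]
ft_force: [0.0, -0.6, 1.0]
finger_gap: 85.3
grip_force: 0.0
```

step_arm(
  targets=[
    [[0,0,0,0,0,0],[0,0,0,0,0,0],[0,0,0,0,0,0],[0,0,0,0,0,0],[0,0,0,0,0,0],[0,0,0,0,0,0],[0,0,0,0,0,0],[0,0,0,0,0,0]],
  ],
  fingers=1,
  newtons=40,
)

```text
time: 10.48
tool_pos: [584.7, -302.1, 24.9]
tcp_rot: [-180.0, 0.1, 178.9]
ft_force: [-1.3, 0.9, 5.3]
finger_gap: 33.3
grip_force: 39.9
```

step_arm(
  targets=[
    [[0,0,10,0,0,0],[0,0,35,0,0,0],[0,0,70,0,0,0],[-2,10,100,0,0,0],[-8,45,110,0,0,0],[-14,83,110,0,0,0],[-21,122,110,0,0,0],[-28,161,110,0,0,0],[-35,200,110,0,0,0],[-42,239,110,0,0,0],[-49,278,110,0,0,0],[-56,317,110,0,0,0]],
  ],
)

```text
time: 11.48
tool_pos: [527.2, 16.9, 134.3]
tcp_rot: [180.0, -0.0, 178.8]
ft_force: [0.7, -0.6, -1.0]
finger_gap: 33.4
grip_force: 40.0
```

step_arm(
  targets=[
    [[-7,39,0,0,0,0],[-14,78,0,0,0,0],[-20,117,0,0,0,0],[-26,156,0,0,0,0],[-33,195,0,0,0,0],[-39,229,0,0,0,0],[-44,256,0,0,0,0],[-47,273,0,0,0,0],[-47,273,0,0,0,0],[-47,273,0,0,0,0],[-47,273,0,0,0,0]],
  ],
)

```text
time: 12.4
tool_pos: [481.0, 287.6, 134.0]
tcp_rot: [-180.0, -0.0, 178.9]
ft_force: [0.2, 0.6, -1.4]
finger_gap: 33.1
grip_force: 40.1
```

```bash
python3 snap.py w5
```

```text
12.45 [481.2444472  287.28940189 134.01430816] [-1.79967269e+02 -1.74243452e-02  1.78827415e+02] [407.3546021  289.20235591 289.5726848 ] [-1.67974436e+01  9.65029065e-03  8.89149048e+01]
```

View pics/w5.png

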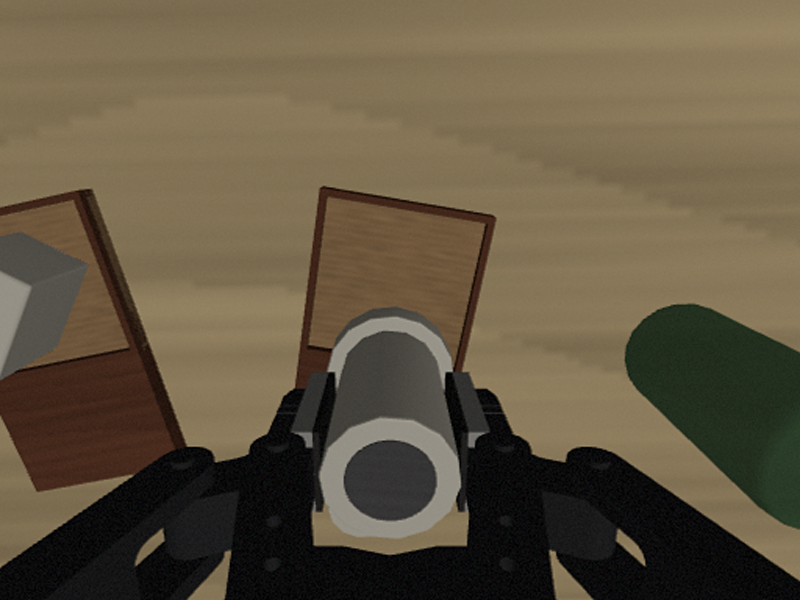

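The holder is upright in the fingers with its dot at (390,480). The holder tray's near corners are (321,187) and (495,216).

```bash
python3 - <<'E'
from h import *
s=load("w5");print(ray(s,np.array([(390,480)])*.64,187.5))
p=ray(s,np.array([(495,216),(321,187)])*.64,14)[:,:2];d=p[0]-p[1];L=np.hypot(*d);d/=L;x=np.array([d[1],-d[0]]);print(L,p,p.mean(0)+48*x, np.degrees(np.arctan2(x[1],x[0])))
E
```

```text
[[481.24002588 287.90030551 187.5       ]]
94.19606202694088 [[442.346636   345.2174267 ]
 [425.35848106 252.5659254 ]] [481.06548831 290.23492947] -10.390082140856626
```

step_arm(
  targets=[
    [[0,1,-30,0,0,0],[0,1,-60,0,0,0],[0,1,-83,0,0,0],[0,1,-97,0,0,0],[0,1,-105,0,0,0],[0,1,-109,0,0,0],[0,1,-110,0,0,0],[0,1,-110,0,0,0],[0,1,-110,0,0,0]],
  ],
)

```text
time: 13.2
tool_pos: [482.1, 289.1, 25.1]
tcp_rot: [180.0, 0.1, 178.8]
ft_force: [0.9, -0.6, -0.9]
finger_gap: 33.3
grip_force: 40.0
```

step_arm(
  targets=[
    [[0,0,0,0,0,0],[0,0,0,0,0,0],[0,0,0,0,0,0],[0,0,0,0,0,0],[0,0,0,0,0,0],[0,0,0,0,0,0],[0,0,0,0,0,0],[0,0,0,0,0,0]],
  ],
  fingers=-1,
)

```text
time: 13.87
tool_pos: [481.2, 289.3, 24.1]
tcp_rot: [-180.0, 0.0, 178.9]
ft_force: [0.3, 0.4, -0.1]
finger_gap: 85.2
grip_force: 0.0
```

step_arm(
  targets=[
    [[0,0,30,0,0,0],[0,0,65,0,0,0],[2,-12,98,0,0,0],[6,-45,110,0,0,0],[10,-83,110,0,0,0],[14,-122,110,0,0,0],[19,-161,110,0,0,0],[23,-200,110,0,0,0],[28,-239,110,0,0,0],[33,-278,110,0,0,0],[37,-317,110,0,0,0],[42,-354,110,0,0,0]],
  ],
)

```text
time: 14.87
tool_pos: [523.0, -66.9, 134.3]
tcp_rot: [-180.0, 0.0, 178.9]
ft_force: [1.1, 0.5, 0.3]
finger_gap: 85.5
grip_force: 0.0
```

step_arm(
  targets=[
    [[3,-28,0,0,0,0],[5,-44,0,0,0,0],[5,-45,0,0,0,0],[5,-45,-30,0,0,0],[5,-45,-60,0,0,0],[5,-45,-85,0,0,0],[5,-45,-102,0,0,0],[5,-45,-109,0,0,0],[5,-45,-112,0,0,0],[5,-45,-112,0,0,0],[5,-45,-112,0,0,0]],
  ],
)

```text
time: 15.78
tool_pos: [529.2, -109.7, 23.5]
tcp_rot: [-180.0, 0.1, 178.9]
ft_force: [0.6, 0.5, -0.1]
finger_gap: 85.5
grip_force: 0.0
```

step_arm(
  targets=[
    [[0,0,0,0,0,0],[0,0,0,0,0,0],[0,0,0,0,0,0],[0,0,0,0,0,0],[0,0,0,0,0,0],[0,0,0,0,0,0],[0,0,0,0,0,0],[0,0,0,0,0,0]],
  ],
  fingers=1,
  newtons=40,
)

```text
time: 16.45
tool_pos: [529.7, -109.9, 24.5]
tcp_rot: [-180.0, 0.2, 178.9]
ft_force: [-4.7, 1.9, 15.9]
finger_gap: 28.3
grip_force: 64.9
```

The grip reads high with an upward force, so the tips are probably pressing on the rose's cone. I'll open, rise 6 mm and grip again.

step_arm(
  targets=[
    [[0,0,0,0,0,0],[0,0,0,0,0,0],[0,0,0,0,0,0],[0,0,2,0,0,0],[0,0,4,0,0,0],[0,0,6,0,0,0],[0,0,6,0,0,0],[0,0,6,0,0,0]],
  ],
  fingers=-1,
)

```text
time: 17.12
tool_pos: [528.4, -109.8, 28.3]
tcp_rot: [-180.0, 0.0, 178.9]
ft_force: [0.6, 0.1, 0.6]
finger_gap: 85.8
grip_force: 0.0
```

step_arm(
  targets=[
    [[0,0,0,0,0,0],[0,0,0,0,0,0],[0,0,0,0,0,0],[0,0,0,0,0,0],[0,0,0,0,0,0],[0,0,0,0,0,0],[0,0,0,0,0,0],[0,0,0,0,0,0]],
  ],
  fingers=1,
  newtons=40,
)

```text
time: 17.78
tool_pos: [528.3, -109.8, 28.1]
tcp_rot: [-180.0, 0.0, 178.9]
ft_force: [0.0, -0.0, 1.0]
finger_gap: 28.1
grip_force: 39.4
```

```bash
python3 snap.py w6
```

```text
17.8333 [ 528.2939582  -109.82901286   28.20759002] [-1.79992966e+02  1.46099646e-02  1.78863182e+02] [ 454.48461013 -108.27986316  183.72064269] [-1.68344607e+01 -2.77280487e-02  8.89052706e+01]
```

View pics/w6.png

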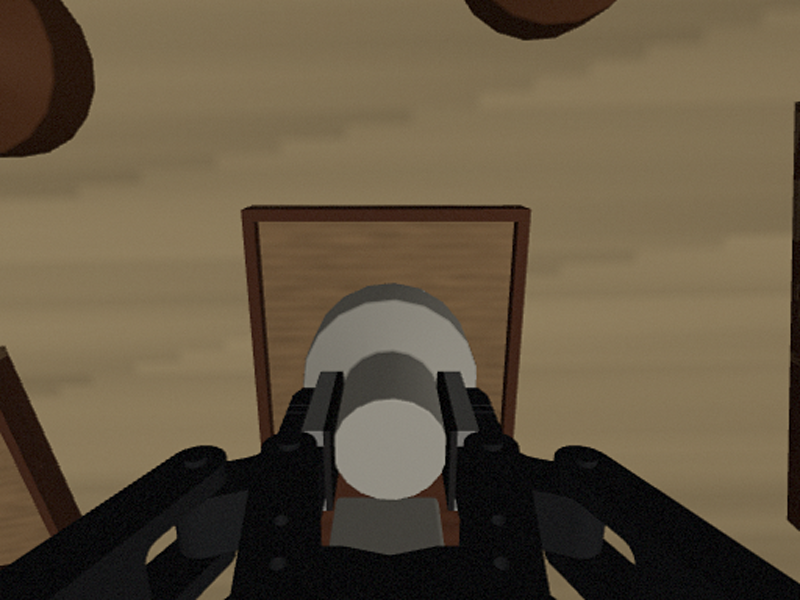

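The rose is gripped upright and no longer touches the cone. Its top is at (390,448), and the block tray's near corners are (244,208) and (529,208).

```bash
python3 - <<'E'
from h import *
s=load("w6");print(ray(s,np.array([(390,448)])*.64,70))
p=ray(s,np.array([(529,208),(244,208)])*.64,14)[:,:2];d=p[0]-p[1];L=np.hypot(*d);d/=L;x=np.array([d[1],-d[0]]);print(L,p.mean(0)+48*x)
E
```

```text
[[ 527.37919779 -109.49268954   70.        ]]
93.95349153166545 [ 520.84218775 -110.45453263]
```

step_arm(
  targets=[
    [[0,0,10,0,0,0],[0,0,35,0,0,0],[0,0,70,0,0,0],[2,-10,95,0,0,0],[12,-43,95,0,0,0],[22,-80,95,0,0,0],[33,-117,95,0,0,0],[43,-153,95,0,0,0],[49,-177,95,0,0,0],[52,-187,95,0,0,0],[52,-187,95,0,0,0],[52,-187,95,0,0,0]],
  ],
)

```text
time: 18.83
tool_pos: [579.9, -296.4, 123.0]
tcp_rot: [180.0, -0.0, 178.8]
ft_force: [0.4, 0.6, -0.8]
finger_gap: 28.2
grip_force: 39.6
```

```bash
python3 snap.py w7
```

```text
18.8833 [ 579.90957315 -295.58034061  122.99795381] [ 1.79943364e+02 -3.79738950e-02  1.78881157e+02] [ 506.23589018 -294.94134736  278.62855585] [-1.67886510e+01 -8.33152953e-02  8.88635653e+01]
```

View pics/w7.png

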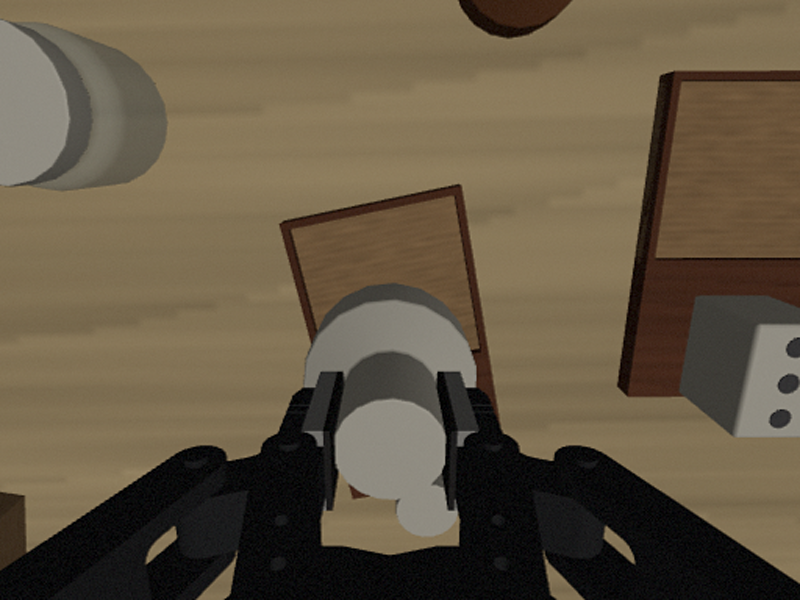

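The rose hangs upright over its tray, whose near corners are (461,185) and (282,224).

```bash
python3 - <<'E'
from h import *
s=load("w7");print(ray(s,np.array([(390,448)])*.64,165))
p=ray(s,np.array([(461,185),(282,224)])*.64,14)[:,:2];d=p[0]-p[1];L=np.hypot(*d);d/=L;x=np.array([d[1],-d[0]]);print(L,p.mean(0)+48*x)
E
```

```text
[[ 578.94478331 -296.09351474  165.        ]]
94.11268014996668 [ 579.95401522 -295.68828972]
```

step_arm(
  targets=[
    [[0,0,-30,0,0,0],[0,0,-55,0,0,0],[0,0,-73,0,0,0],[0,0,-85,0,0,0],[0,0,-91,0,0,0],[0,0,-94,0,0,0],[0,0,-95,0,0,0],[0,0,-95,0,0,0],[0,0,-95,0,0,0]],
  ],
)

```text
time: 19.63
tool_pos: [581.1, -297.2, 29.7]
tcp_rot: [-179.9, 0.1, 178.9]
ft_force: [0.4, -0.2, -0.2]
finger_gap: 28.1
grip_force: 39.6
```

step_arm(
  targets=[
    [[0,0,0,0,0,0],[0,0,0,0,0,0],[0,0,0,0,0,0],[0,0,0,0,0,0],[0,0,0,0,0,0],[0,0,0,0,0,0],[0,0,0,0,0,0],[0,0,0,0,0,0]],
  ],
  fingers=-1,
)

```text
time: 20.3
tool_pos: [580.1, -296.7, 28.1]
tcp_rot: [180.0, -0.0, 178.9]
ft_force: [0.0, -0.2, -0.4]
finger_gap: 85.5
grip_force: 0.0
```

step_arm(
  targets=[
    [[0,0,30,0,0,0],[0,0,65,0,0,0],[-3,12,98,0,0,-0.04],[-12,45,105,0,0,-0.1],[-21,82,105,0,0,-0.16],[-31,119,105,0,0,-0.22],[-41,156,105,0,0,-0.28],[-51,193,105,0,0,-0.34],[-60,230,105,0,0,-0.4],[-70,267,105,0,0,-0.46],[-80,304,105,0,0,-0.5],[-89,341,105,0,0,-0.5]],
  ],
)

```text
time: 21.3
tool_pos: [490.4, 45.8, 133.3]
tcp_rot: [180.0, 0.0, 150.0]
ft_force: [0.4, 0.3, -0.2]
finger_gap: 85.3
grip_force: 0.0
```

step_arm(
  targets=[
    [[-7,27,0,0,0,0],[-11,41,0,0,0,0],[-11,42,0,0,0,0],[-11,42,-35,0,0,0],[-11,42,-70,0,0,0],[-11,42,-97,0,0,0],[-11,42,-114,0,0,0],[-11,42,-122,0,0,0],[-11,42,-125,0,0,0],[-11,42,-125,0,0,0],[-11,42,-125,0,0,0]],
  ],
)

```text
time: 22.22
tool_pos: [481.5, 86.0, 9.4]
tcp_rot: [179.9, 0.1, 150.2]
ft_force: [0.3, 0.6, 0.3]
finger_gap: 85.3
grip_force: 0.0
```

step_arm(
  targets=[
    [[0,0,0,0,0,0],[0,0,0,0,0,0],[0,0,0,0,0,0],[0,0,0,0,0,0],[0,0,0,0,0,0],[0,0,0,0,0,0],[0,0,0,0,0,0],[0,0,0,0,0,0]],
  ],
  fingers=1,
  newtons=40,
)

```text
time: 22.88
tool_pos: [480.9, 86.3, 8.9]
tcp_rot: [180.0, 0.1, 150.2]
ft_force: [-1.0, -0.5, 6.9]
finger_gap: 39.3
grip_force: 41.5
```

step_arm(
  targets=[
    [[0,0,10,0,0,0],[0,0,35,0,0,0],[0,0,65,0,0,0],[3,-12,80,0,0,0.07],[10,-47,80,0,0,0.15],[18,-85,80,0,0,0.23],[26,-123,80,0,0,0.31],[34,-160,80,0,0,0.39],[39,-186,80,0,0,0.46],[41,-198,80,0,0,0.5],[41,-198,80,0,0,0.5],[41,-198,80,0,0,0.5]],
  ],
)

```text
time: 23.88
tool_pos: [520.8, -112.1, 88.0]
tcp_rot: [180.0, -0.0, 178.7]
ft_force: [0.1, -0.3, -1.1]
finger_gap: 39.8
grip_force: 40.8
```

```bash
python3 snap.py w8
```

```text
23.9333 [ 520.7001334  -111.26896418   87.96421204] [ 1.79961959e+02 -5.02108694e-02  1.78758673e+02] [ 447.12549467 -110.45319254  243.68522135] [-1.67772376e+01 -6.30418734e-02  8.87449876e+01]
```

View pics/w8.png

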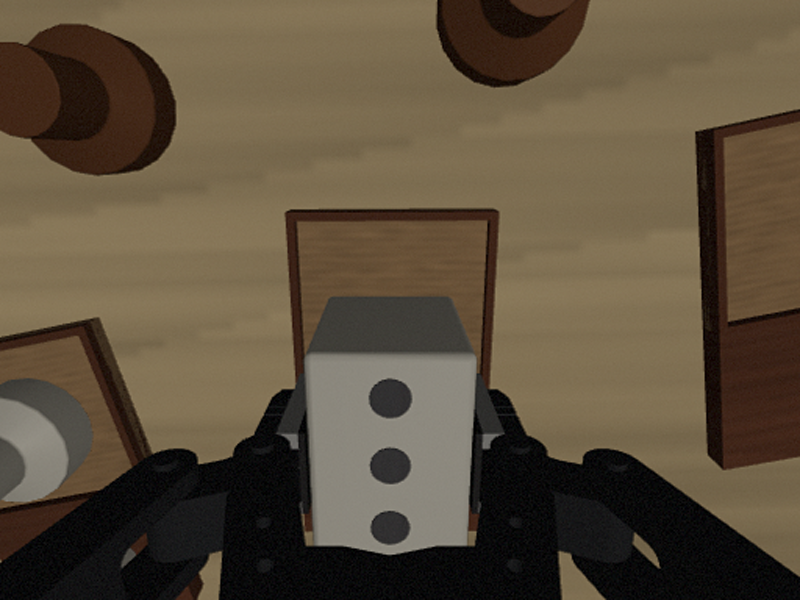

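The block is held square over its tray with its middle dot at (390,466), and the near corners at (287,212) and (498,210) are centred around it. The spare tray is empty. I'll lower it, release and retreat.

step_arm(
  targets=[
    [[0,0,-25,0,0,0],[0,0,-45,0,0,0],[0,0,-60,0,0,0],[0,0,-70,0,0,0],[0,0,-76,0,0,0],[0,0,-79,0,0,0],[0,0,-80,0,0,0],[0,0,-80,0,0,0],[0,0,-80,0,0,0]],
  ],
)

```text
time: 24.68
tool_pos: [522.0, -111.7, 9.0]
tcp_rot: [-180.0, 0.1, 178.9]
ft_force: [0.7, 0.0, -0.8]
finger_gap: 39.5
grip_force: 40.8
```

step_arm(
  targets=[
    [[0,0,0,0,0,0],[0,0,0,0,0,0],[0,0,0,0,0,0],[0,0,0,0,0,0],[0,0,0,0,0,0],[0,0,0,0,0,0],[0,0,0,0,0,0],[0,0,0,0,0,0]],
  ],
  fingers=-1,
)

```text
time: 25.35
tool_pos: [521.2, -111.8, 8.1]
tcp_rot: [180.0, -0.0, 178.9]
ft_force: [-0.4, 0.4, -0.4]
finger_gap: 85.3
grip_force: 0.0
```

step_arm(
  targets=[
    [[0,0,20,0,0,0],[0,0,55,0,0,0],[0,0,90,0,0,0],[0,0,125,0,0,0],[-20,0,160,0,0,0],[-50,0,180,0,0,0],[-80,0,200,0,0,0],[-100,0,220,0,0,0],[-100,0,220,0,0,0],[-100,0,220,0,0,0]],
  ],
)

```text
time: 26.18
tool_pos: [421.7, -112.2, 229.9]
tcp_rot: [-179.9, 0.2, 178.8]
ft_force: [-0.1, 0.5, -0.3]
finger_gap: 85.4
grip_force: 0.0
```

```bash
python3 - <<'E'
from h import *
from bench import vision
s=vision.snapshot("scene");pickle.dump(s,open("scene2.pkl","wb"));cv2.imwrite("pics/sc2.png",cv2.resize(s["img"],(800,600)))
for n,p in dict(holder=[481.3,289.5,78],block=[521.3,-111.5,58],rose=[580.3,-296.3,70]).items():print(n,proj(s,p)[0]/.64)
E
```

```text
holder [508.62765486 207.9418007 ]
block [355.0989911  346.65985706]
rose [278.16617253 442.3644465 ]
```

View pics/sc2.png

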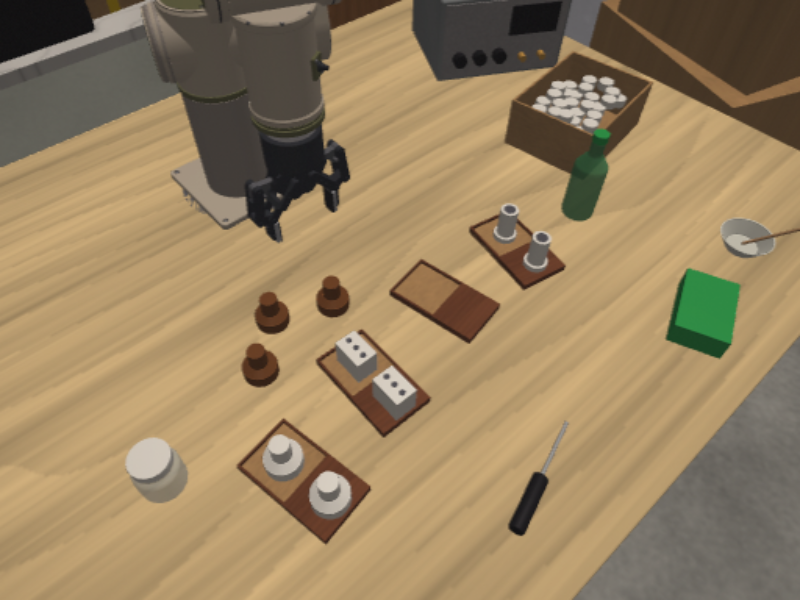

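All three parts stand centred beside their samples, with tops at (509,210), (357,347) and (280,443), matching the predicted pixels within about 2. The spare tray is empty, and the bottle and jar haven't moved.

```bash
python3 -c "
from bench import r
print(r.hand_in())"
```

```text
the job is handed in; nothing more can be done
None
```

I handed the job in at about 26 s of the 112 s limit: the last picture shows all three parts upright in the trays with their own samples, the spare tray empty, and the bottle and jar unmoved; `hand_in()` returned no verdict.

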